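# Load the pendant drilling jig and set it under the drill

## Task

Get the drilling jig ready: swing its keeper bar fully open, stand every pendant blank from the wooden stand upright in a slot of the jig, fully home (one to a slot, any slots), and only then swing the keeper bar fully shut over them. Last of all slide the loaded jig along the bench so that its brass dot sits directly under the tip of the drill bit, with the jig flat on the bench. Keep the gripper and arm off the drill and leave everything else on the bench where it is.

Things in the scene. Friction and masses are not known exactly. Their poses are not given: they have to be found in the camera images.
- jig: Loose drilling jig (0.9 kg) that slides on the bench: steel base plate 110 (x) x 270 (y) x 10 mm, origin at the centre of its underside, z up. Centred on it a pale slotted block, see slots. A wooden fin to hold it by at the +y end, the brass dot near the -y end, the keeper hinged along the +x side on two posts at y = -78 and 78 mm. The drill stands off its -y end.
- slots (a point): Centre of the top of the jig's pale wooden block, 80 (x) x 140 (y) mm, 36 mm above the jig's underside; axes as the jig's. Five slots at y = -52, -26, 0, 26, 52 mm, each 42.5 mm long in x, 16.5 mm wide in y, with 2 mm chamfers, 26 mm deep: the floor is the base plate, where a seated blank's foot is 10 mm above the jig's underside
- fin_top (a point): Centre of the top of the jig's wooden fin, 75 mm above the underside, at y = 115 mm of the jig. The fin is 14 mm thick (jig x), 36 mm long (jig y) and stands 65 mm above the base plate: pinch it across its thickness to drag the jig
- brass_dot (a point): Centre of the top of the brass dot on the jig's base plate, at y = -115 mm of the jig, 14 mm above the underside: a disc of 14 mm diameter, 4 mm thick
- keeper (a joint): Keeper angle: 0 shut, 1.35 rad fully open (stop). A light steel bail (80 g), arms at y = -78 and 78 mm of the jig; its 10 mm cross bar, shut, lies at jig x = -12 mm, 103 mm above the underside, 3 mm above seated blanks, barring the slots from above. It swings up and over to jig +x. Over centre: gravity holds it shut below about 0.65 rad, open beyond 0.75 rad. Little friction.
- keeper_hinge (a point): Centre of the keeper's hinge line (along the jig's y): jig x = 47 mm, y = 0, 33 mm above the underside
- keeper_knob (a point): Centre of the keeper's black ball knob, 26 mm across, on a thin stem outwards from the middle of the bar, 124 mm from the hinge line. Shut: jig x = -32 mm, y = 0, 128 mm above the underside; fully open: jig x = 122 mm, 131 mm up. Pinched along the jig's y, it turns between the pads while the tool keeps pointing down
- stand: Fixed dark wooden stock stand 170 (x) x 75 (y) x 26 mm, origin at the centre of its underside. Five slots in its top at x = -64, -32, 0, 32, 64 mm, each 18 mm wide (x) and 44 mm long (y), 18 mm deep with the floor 8 mm above the bench; the blanks start standing in some of them
- bit_tip (a point): Tip of the drill bit, 35 mm above the bench, fixed, pointing down. The 6 mm bit runs up into a chuck, 44 mm across at most, from 90 mm above the bench; the green head starts 158 mm above the bench, 55 mm wide, reaching 30 mm from the bit along drill +y and 160 mm along drill -y; the column (34 mm, on a 90 mm square foot) is 140 mm from the bit along drill -y
- drill: The fixed bench drill. Origin on the bench directly below the bit's tip; its column lies 140 mm along its -y, to the right; its highest point is 260 mm above the bench. A feed lever with a ball sticks out 112 mm along its +x, 70 mm along its -y, 190 mm up
- blank0: Bare aluminium pendant blank, 40 (its x) x 14 (its y) x 85 mm tall (z), 130 g, all alike; origin at the centre of its foot. None if absent. Three to five of them are present
- blank1: Bare aluminium pendant blank, 40 (its x) x 14 (its y) x 85 mm tall (z), 130 g, all alike; origin at the centre of its foot. None if absent
- blank2: Bare aluminium pendant blank, 40 (its x) x 14 (its y) x 85 mm tall (z), 130 g, all alike; origin at the centre of its foot. None if absent
- blank3: Bare aluminium pendant blank, 40 (its x) x 14 (its y) x 85 mm tall (z), 130 g, all alike; origin at the centre of its foot. None if absent
- blank4: Bare aluminium pendant blank, 40 (its x) x 14 (its y) x 85 mm tall (z), 130 g, all alike; origin at the centre of its foot. None if absent
- hammer: Hammer lying on the near right of the bench, 200 mm long: leave it. Origin at its foot (at its middle)
- ring_mandrel: Steel ring mandrel, a cone 150 mm tall on a 68 mm foot, near left: leave it. Origin at its foot
- stone_dish: White dish of stones, 76 mm wide, 22 mm high, beyond the jig: leave it. Origin at its foot
- pickle_jar: Amber jar 56 mm wide, 75 mm tall, beyond the stand: leave it. Origin at its foot
- buff_a: Black buffing wheel, 54 mm wide, with a spindle, 48 mm high, between stand and jig: leave it. Origin at its foot
- buff_b: The same, beyond the jig: leave it. Origin at its foot
- casting_ring: Dark steel tube 64 mm wide, 55 mm high, beyond the stand: leave it. Origin at its foot
Mind the look-alikes: they are no part of the job. What is shaped like the blank2 but black or pink is not meant.

How it is judged:
On the way, in this order (a step that is already met when the one before it is completed fails the run):
1. the keeper is swung fully open (beyond 1.15 rad) (value of joint keeper above 1.15 rad), for 0.2 s.
2. every blank stands in a slot of the jig, fully home, the keeper still open (z of blank0 in the frame of jig between 0.004 and 0.016 m and x of blank0 in the frame of jig between -0.008 and 0.008 m and y of blank0 in the frame of jig between -0.06 and 0.06 m and angle between each of blank0, blank1, blank2, blank3, blank4's own z axis and vertical below 0.2 rad and z of blank1 in the frame of jig between 0.004 and 0.016 m and x of blank1 in the frame of jig between -0.008 and 0.008 m and y of blank1 in the frame of jig between -0.06 and 0.06 m and z of blank2 in the frame of jig between 0.004 and 0.016 m and x of blank2 in the frame of jig between -0.008 and 0.008 m and y of blank2 in the frame of jig between -0.06 and 0.06 m and z of blank3 in the frame of jig between 0.004 and 0.016 m and x of blank3 in the frame of jig between -0.008 and 0.008 m and y of blank3 in the frame of jig between -0.06 and 0.06 m and z of blank4 in the frame of jig between 0.004 and 0.016 m and x of blank4 in the frame of jig between -0.008 and 0.008 m and y of blank4 in the frame of jig between -0.06 and 0.06 m and value of joint keeper above 0.6 rad), for 0.2 s.
3. the keeper is fully shut over the blanks (below 0.08 rad) (value of joint keeper below 0.08 rad and z of blank0 in the frame of jig between 0.004 and 0.016 m and x of blank0 in the frame of jig between -0.008 and 0.008 m and y of blank0 in the frame of jig between -0.06 and 0.06 m and angle between each of blank0, blank1, blank2, blank3, blank4's own z axis and vertical below 0.2 rad and z of blank1 in the frame of jig between 0.004 and 0.016 m and x of blank1 in the frame of jig between -0.008 and 0.008 m and y of blank1 in the frame of jig between -0.06 and 0.06 m and z of blank2 in the frame of jig between 0.004 and 0.016 m and x of blank2 in the frame of jig between -0.008 and 0.008 m and y of blank2 in the frame of jig between -0.06 and 0.06 m and z of blank3 in the frame of jig between 0.004 and 0.016 m and x of blank3 in the frame of jig between -0.008 and 0.008 m and y of blank3 in the frame of jig between -0.06 and 0.06 m and z of blank4 in the frame of jig between 0.004 and 0.016 m and x of blank4 in the frame of jig between -0.008 and 0.008 m and y of blank4 in the frame of jig between -0.06 and 0.06 m), for 0.2 s.
4. the brass dot sits under the bit's tip (within 7 mm) (horizontal distance between brass_dot and bit_tip below 0.007 m), for 0.3 s.
At the end, for the whole second after the job is handed in: Every blank that is present stands upright (within 0.2 rad) in a slot of the jig, its foot on the jig's base plate (within 6 mm); the keeper is shut (below 0.08 rad); the brass dot's centre is within 7 mm, horizontally, of the bit's tip; the jig lies flat on the bench and at rest (all of step 3 and horizontal distance between brass_dot and bit_tip below 0.007 m and angle between jig's own z axis and vertical below 0.04 rad and height (world z) of jig below 0.006 m and linear speed of jig below 0.02 m/s); the robot touches nothing.
It fails at once if the gripper or arm pushes on the drill (over 3 N) (contact force between any of the fingers, the arm and drill above 3 N).
It fails at once if another thing on the bench is moved by more than 30 mm (distance of any of hammer, ring_mandrel, stone_dish, pickle_jar, buff_a, buff_b, casting_ring from where it was at the start of the episode above 0.03 m).
Of blank0, blank1, blank2, blank3, blank4 only 3 to 5 are there at a start; the rules pass over those that are not, and their reading is None.
At some moment in a run one of jig may be knocked a few centimetres aside while the robot is not near it.
It also fails if it takes over 210 s, if anything falls off the work surface, if the arm or the gripper's body presses on something with over 40 N, if the wrist force passes 120 N, or if a joint passes its speed limit or range.

## Robot

A 7-joint arm with a two-finger parallel gripper is mounted at the origin on the work surface. World frame = base frame: x ahead of the robot, y to its left, z up, the work surface at z = 0. Lengths are in m, angles in rad, forces in N, time in s.
With the tool pointing down it reaches from about 0.425 to 0.875 m from the base axis. Payload 8.4 kg.
Tool frame: the origin (TCP) lies at the very end of the fingers, on their centre line; the grasp point (between the pads) lies 19 mm behind it; z points along the fingers, y is the line along which they close (so a half turn about z gives the same grasp; the last joint's range is limited). The gripper opens to 85 mm and grips with 20 to 120 N. Pads are 22 mm wide; open, the fingers measure 114 mm over their backs; the gripper's body (76 mm by 85 mm) begins 54 mm behind the grasp point. The pads swing forward as they close: fully open they stand 13 mm farther back than shut.
Start: joints at [1.119, 0.333, 0.04, 1.465, -0.013, 1.343, -0.059], TCP at [0.225, -0.61, 0.231] pointing down, gripper open.
Joint ranges: [-2.58, 2.58], [-0.38, 2.09], [-1.3, 1.39], [0.25, 2.4], [-1.5, 4.64], [0.08, 2.09], [-2.65, 2.65]. Speed limits (rad/s): [2.22, 2.22, 2.79, 2.79, 3.14, 3.14, 3.14].

## Interface

Orientations are given as a rotation vector (axis times angle).
In Python, from rig import r gives the robot as it stands. Calls block until the motion is done:
- r.move_pose(position, orientation): joint-space move of the TCP to a pose.
- r.servo_line(position, ori=None, speed=0.15): straight line of the TCP; ori=None keeps the orientation; speed is the mean speed in m/s.
- r.goto_joints(angles): joint-space move.
- r.move_gripper(opening, newtons=None): finger opening in m; newtons is the grip in N (None keeps the last); returns when the fingers have stopped.
- r.sleep(seconds).
- r.inverse_kinematics(position, orientation): joint angles nearest the present ones, or None.
- r.camera(name): name is "scene" or "top" or "wrist"; returns a dict with "color" (400x640x3 uint8, red, green, blue), "vertical_fov" (degrees; the focal length in pixels is half the picture's height over the tangent of half this angle, whatever the lens; pixels are square), "cx", "cy" (the principal point, pixels), "R" (3x3) and "t" (3): a world point X has camera coordinates R X + t. Camera axes: x right, y down, z forward; pixel columns grow to the right and rows downward; lengths in m; the calibration is good to about 2 mm. A picture is of the moment at which its call begins. There is no depth.
A pose or a line that the arm cannot do raises r.MotionError and nothing moves.
- r.close_job(): hands the job in; it is judged then, once.
Readings, each from a call of its own:
- r.current_time(): time.
- r.current_q(): joint angles.
- r.current_qd(): joint speeds.
- r.current_joint_efforts(): joint torques, N m.
- r.current_tcp_pos(): TCP position.
- r.current_eef_rot(): TCP orientation.
- r.current_ft_force(): force on the tool from outside, world axes, zero at the start.
- r.current_moment(): the same for the moment, N m.
- r.current_opening(): finger opening in m.
- r.current_finger_force(): force on a finger pad.
Only numpy, scipy, OpenCV 4.12 (cv2) and the standard library are available. Lean on these libraries where they do the work, as an engineer would, in place of code of your own. Each camera call takes 0.05 s, during which the arm holds its last target. There are 200 camera calls.

## Working session

There is one attempt and no reset: what is moved stays moved. The work goes in short steps, each a Python script; the robot and the scene stay as the last script left them, time stands still between calls to the robot, and variables do not carry over. Pictures are saved under pics/ and viewed, at most 14 in all, crops included, and the job is handed in when it is done.

```bash
ls; mkdir -p pics; python3 - <<'E'
from rig import r
import cv2,numpy as np
for n in ["scene","top"]:
    c=r.camera(n); cv2.imwrite(f"pics/{n}0.png",c["color"][:,:,::-1])
    print(n,c["vertical_fov"],c["cx"],c["cy"],np.round(c["R"],4).tolist(),np.round(c["t"],4).tolist())
print(r.current_eef_rot(),r.current_tcp_pos(),r.current_opening(),r.current_time())
E
```

```text
pics
scene 44.30559889030052 319.1621418908981 202.71375924459736 [[0.0641, 0.9979, 0.0045], [0.7978, -0.0485, -0.601], [-0.5995, 0.0421, -0.7992]] [-0.0134, -0.3342, 1.71]
top 45.11181408141185 317.15775382716134 200.33845395905905 [[0.0013, -0.9999, -0.016], [-0.9885, 0.0012, -0.151], [0.151, 0.016, -0.9884]] [0.015, 0.5461, 1.1605]
[-3.09142581e+00 -5.51020293e-01  6.05067207e-04] [ 0.22439844 -0.60959174  0.230492  ] 0.08551411922022722 0.1
```

View pics/scene0.png

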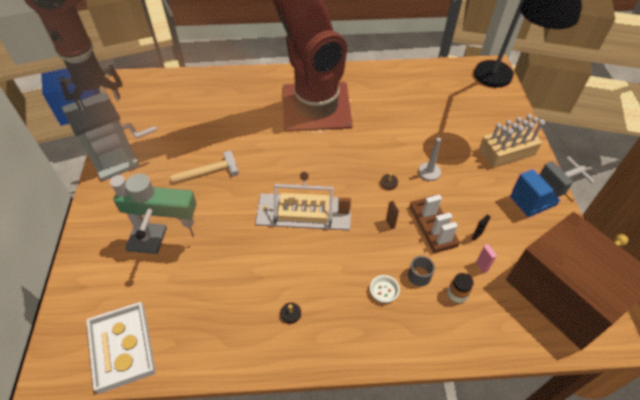

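View pics/top0.png

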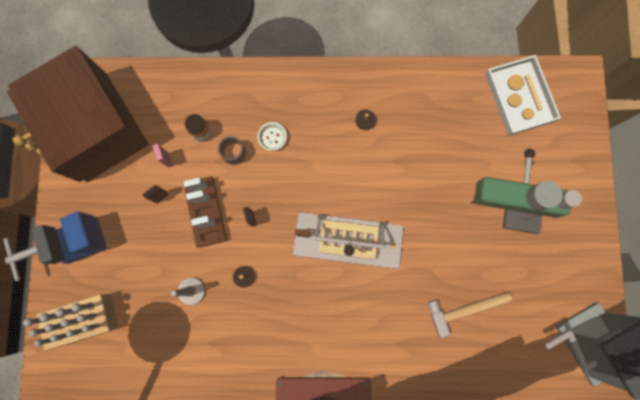

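```bash
cat > h.py <<'E'
from rig import r
import cv2,numpy as np
from scipy.spatial.transform import Rotation as Ro
def down(th):  # tool down, closing line (tool y) along world angle th
    c,s=np.cos(th),np.sin(th); y=np.array([c,s,0]); z=np.array([0,0,-1.]); x=np.cross(y,z)
    return Ro.from_matrix(np.c_[x,y,z]).as_rotvec()
def ray(c,uv):
    f=200/np.tan(np.radians(c["vertical_fov"])/2); R=np.array(c["R"])
    uv=np.atleast_2d(uv); d=np.c_[(uv[:,0]-c["cx"])/f,(uv[:,1]-c["cy"])/f,np.ones(len(uv))]@R
    return -R.T@np.array(c["t"]),d/np.linalg.norm(d,axis=1)[:,None]
def onz(c,uv,z):
    o,d=ray(c,uv); return o+d*((z-o[2])/d[:,2])[:,None]
def proj(c,X):
    f=200/np.tan(np.radians(c["vertical_fov"])/2); p=np.atleast_2d(X)@np.array(c["R"]).T+c["t"]
    return p[:,:2]/p[:,2:]*f+[c["cx"],c["cy"]]
def tri(obs): # [(cam,uv)] -> point, rms
    A=0;b=0;L=[]
    for c,uv in obs:
        o,d=ray(c,uv); P=np.eye(3)-np.outer(d[0],d[0]); A=A+P;b=b+P@o; L.append((P,o))
    X=np.linalg.solve(A,b); return X,[float(np.linalg.norm(P@(X-o))) for P,o in L]
def save(c,n): cv2.imwrite(n,c["color"][:,:,::-1])
def crop(c,u0,v0,u1,v1,k): return cv2.resize(c["color"][v0:v1,u0:u1,::-1],None,fx=k,fy=k,interpolation=cv2.INTER_CUBIC)
E
python3 - <<'E'
from h import *
t=r.camera("top")
for n,uv,z in [("jig",(348,240),.0),("knob",(349,250),.128),("stand",(206,212),.026),("head",(480,190),.17),("fin",(303,233),.075),("brass",(388,240),.014)]:
    print(n,np.round(onz(t,uv,z)[0],3))
p=r.current_tcp_pos(); r.servo_line([p[0],p[1],.42])
for i,(x,y,th) in enumerate([(.52,.0,np.pi/2),(.52,.27,np.pi/2)]):
    try:
        r.move_pose([x,y,.42],down(th)); 
    except r.MotionError as e: print(e); continue
    c=r.camera("wrist"); save(c,f"pics/w{i}.png"); print(r.current_q().round(2) if hasattr(r.current_q(),'round') else r.current_q(),c["vertical_fov"],np.round(-np.array(c["R"]).T@c["t"],3),np.round(c["R"],2).tolist())
E
```

```text
jig [ 0.45  -0.063  0.   ]
knob [ 0.418 -0.059  0.128]
stand [0.519 0.296 0.026]
head [ 0.549 -0.349  0.17 ]
fin [0.462 0.048 0.075]
brass [ 0.449 -0.163  0.014]
[ 0.54  0.08 -0.66  1.41  0.05  1.67  1.45] 58.94230327712961 [ 0.444 -0.     0.563] [[0.0, 1.0, -0.0], [0.95, -0.0, 0.3], [0.3, -0.0, -0.95]]
[ 0.14  0.28 -0.91  1.25  0.22  1.72  0.86] 58.94230327712961 [0.445 0.269 0.563] [[0.0, 1.0, -0.0], [0.95, -0.0, 0.3], [0.3, -0.0, -0.95]]
```

View pics/w0.png

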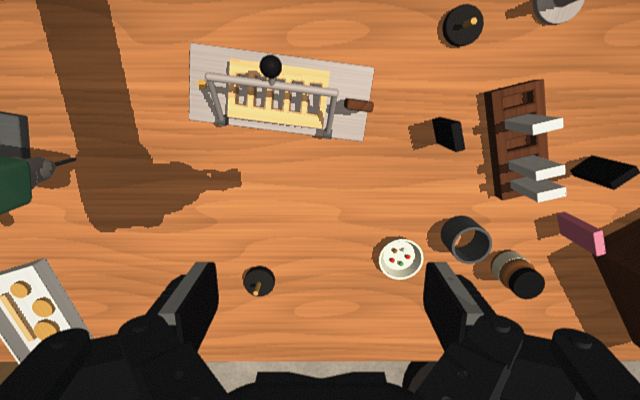

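View pics/w1.png

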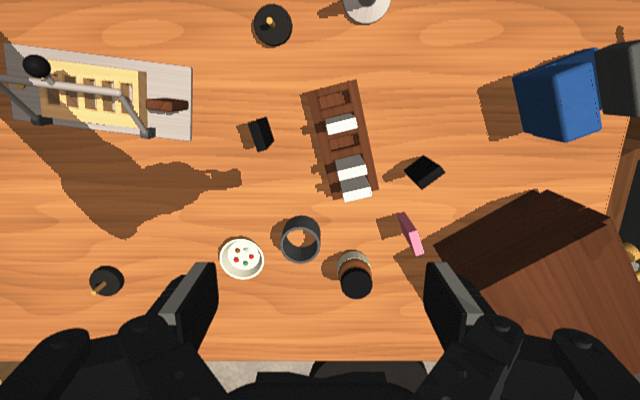

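```bash
cat >> h.py <<'E'
def grab(n,tag):
    import pickle
    c=r.camera(n); pickle.dump(c,open(f"pics/{tag}.pkl","wb")); save(c,f"pics/{tag}.png"); return c
def ld(tag):
    import pickle
    return pickle.load(open(f"pics/{tag}.pkl","rb"))
E
python3 - <<'E'
from h import *
grab("scene","S"); grab("top","T")
for tag,p in [("A",(.52,-.06,.40)),("B",(.52,-.12,.40)),("C",(.58,.29,.40)),("D",(.58,.35,.40)),("Bt",(.62,-.22,.42))]:
    try: r.move_pose(p,down(-np.pi/2))
    except r.MotionError as e: print(tag,e); continue
    c=grab("wrist",tag)
    print(tag,np.round(-np.array(c["R"]).T@c["t"],3),np.round(r.current_q(),2))
k=[cv2.imread(f"pics/{t}.png") for t in "AC"]
b=cv2.imread("pics/Bt.png") if __import__("os").path.exists("pics/Bt.png") else k[0]
s=crop(ld("S"),100,160,260,260,2)
im=np.vstack([np.hstack([k[0],k[1]]),np.hstack([b,cv2.copyMakeBorder(cv2.resize(s,(640,400)),0,0,0,0,0)])])
cv2.imwrite("pics/m.png",cv2.resize(im,(800,500),interpolation=cv2.INTER_AREA))
E
```

```text
A [ 0.596 -0.059  0.544] [ 0.95  0.13 -1.01  1.43  0.11  1.64 -1.62]
B [ 0.596 -0.121  0.543] [ 1.01  0.15 -0.98  1.41  0.12  1.64 -1.52]
C [0.656 0.289 0.544] [ 0.21  0.56 -1.27  1.11  0.55  1.8  -2.44]
D [0.655 0.351 0.543] [ 0.05  0.61 -1.23  1.03  0.6   1.83 -2.51]
Bt [ 0.696 -0.218  0.564] [ 0.94  0.55 -1.19  1.04  0.53  1.83 -1.61]
```

View pics/m.png

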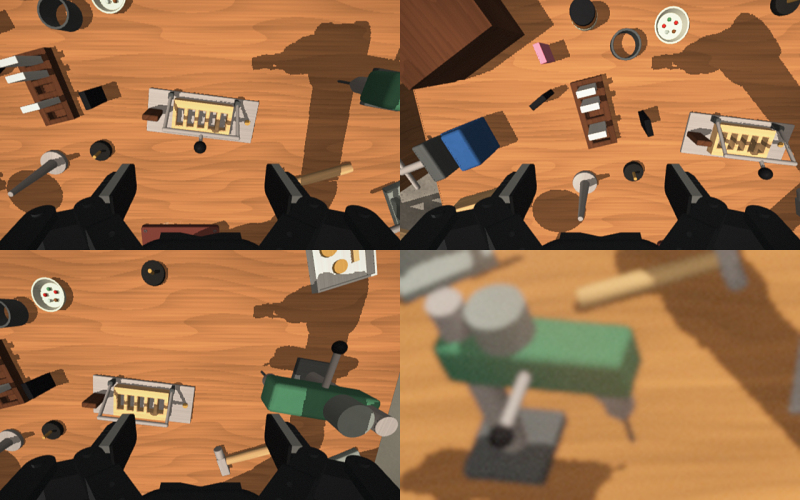

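```bash
cat >> h.py <<'E'
def masks(c):
    hsv=cv2.cvtColor(c["color"],cv2.COLOR_RGB2HSV); H,S,V=[hsv[...,i].astype(int) for i in range(3)]
    return dict(yellow=(H>17)&(H<32)&(S>70)&(V>170), white=(S<25)&(V>225), grey=(S<50)&(V>120), H=H,S=S,V=V)
def blobs(m,amin):
    n,l,st,ce=cv2.connectedComponentsWithStats(m.astype(np.uint8),connectivity=8)
    return [(l==i,st[i,4],ce[i]) for i in range(1,n) if st[i,4]>=amin]
def rect(m): return cv2.minAreaRect(np.argwhere(m)[:,::-1].astype(np.float32))
E
python3 - <<'E'
from h import *
for tag,p,th in [("E",(.60,.295,.40),np.pi/2),("F",(.66,.295,.40),np.pi/2),("G",(.46,-.135,.40),0),("H",(.52,-.135,.40),0)]:
    try: r.move_pose(p,down(th))
    except r.MotionError as e: print(tag,e); continue
    c=grab("wrist",tag); m=masks(c)
    print(tag,np.round(-np.array(c["R"]).T@c["t"],3),np.round(r.current_q(),2))
    for k in ("white","yellow","grey"):
        for b,a,ce in blobs(m[k],60): print("  ",k,a,np.round(ce,1),np.round(rect(b)[1],1),np.round(rect(b)[2],1))
im=np.hstack([cv2.resize(cv2.imread(f"pics/{t}.png"),(400,250),interpolation=cv2.INTER_AREA) for t in "EG"])
g=ld("G"); e=ld("E")
cv2.imwrite("pics/m2.png",np.vstack([im,np.hstack([crop(ld("A"),480,80,580,180,3),crop(ld("w0") if 0 else ld("A"),220,120,420,250,2)[:300,:400]]) if 0 else im*0]))
cv2.imwrite("pics/m2.png",im)
E
```

```text
E [0.525 0.295 0.543] [ 0.11  0.54 -1.1   1.06  0.49  1.79  0.76]
   white 389 [321.6  59.1] [11.9 33. ] 75.1
   white 343 [334.1 112.8] [10.9 31.5] 76.0
   white 320 [339.8 138. ] [10.2 30.8] 76.0
   white 949 [220.1 216.4] [46.7 43.1] 45.0
   yellow 1267 [66.7 10.9] [115.9  44.1] 27.0
   yellow 1749 [47.9 52.7] [106.2  28. ] 7.5
   grey 3166 [136.8  39. ] [88.1 81.9] 89.2
   grey 605 [37.6 13.7] [77.2  8. ] 7.8
   grey 305 [91.9 48.4] [62.4  5.5] 56.0
   grey 435 [321.5  59.6] [12.9 33.8] 75.1
   grey 726 [58.2 70.2] [94.5  9.3] 7.1
   grey 397 [333.9 112.8] [12.4 32.3] 76.0
   grey 374 [339.6 138.1] [12.1 31.3] 76.0
   grey 1563 [218.4 218.7] [44. 47.] 90.0
   grey 91 [471.9 318.1] [13.7 10. ] 4.4
   grey 88 [169.1 318.2] [ 9. 14.] 90.0
   grey 665 [429.2 348.7] [42.7 23.4] 69.4
   grey 753 [ 18.3 355. ] [16.3 69.3] 45.0
   grey 76 [ 98.5 335.3] [ 4. 25.] 90.0
   grey 4255 [249.7 355.5] [ 58. 112.] 90.0
F [0.586 0.295 0.542] [ 0.01  0.65 -1.05  0.87  0.58  1.85  0.82]
   white 316 [318.8   4.4] [12. 35.] 90.0
   white 393 [334.5  60.7] [11.9 33.1] 75.3
   white 363 [340.4  88.3] [
[... 1468 characters left out ...]
 1.67 -0.  ]
   white 70 [528.2 329.3] [9. 9.] 90.0
   yellow 388 [246.   60.3] [ 7.4 53.1] 3.7
   yellow 169 [273.9  41. ] [30.3  6.8] 7.8
   yellow 1605 [290.2  96.7] [ 26.3 105.2] 6.1
   yellow 302 [242.8 116.7] [ 7.1 45.9] 2.2
   grey 4895 [264.6  85.4] [ 80.7 188.1] 6.3
   grey 14026 [613.6 221.4] [381.  76.] 90.0
   grey 168 [269.8  32.4] [20.6  9.2] 11.3
   grey 87 [298.6  39.2] [20.1  6.6] 23.2
   grey 678 [306.1 100.2] [ 8.2 96.5] 6.7
   grey 78 [273.3  56.7] [19.4  4.3] 8.7
   grey 297 [270.  152.6] [10. 44.] 90.0
   grey 110 [280.6 160.3] [ 7.8 21.1] 76.0
   grey 772 [154.4 236.4] [16.1 53.5] 70.3
   grey 418 [528.6 323. ] [37.5 19.8] 45.0
   grey 91 [438.7 346.2] [21.2  5.7] 71.6
```

View pics/m2.png

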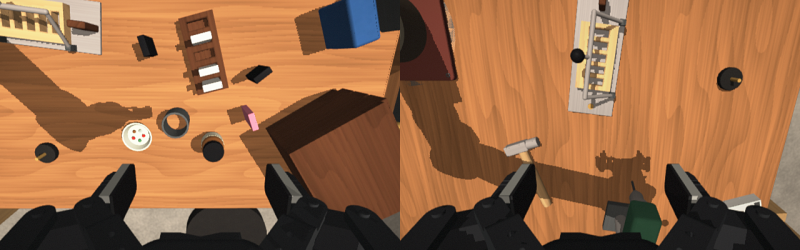

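```bash
python3 - <<'E'
from h import *
cs={t:ld(t) for t in "ABEFGHST"}
for t in "GH":
    c=cs[t]; m=masks(c)
    g=max((b for b in blobs(m["grey"],2000) if b[2][0]<400),key=lambda b:b[1])
    box=cv2.boxPoints(rect(g[0])); P=onz(c,box,.010)
    print(t,"plate c",P.mean(0).round(4),"edges",np.linalg.norm(P-np.roll(P,-1,0),axis=1).round(3), "yaw",[np.degrees(np.arctan2(*(P[(i+1)%4]-P[i])[[1,0]])).round(2) for i in range(2)])
    y=m["yellow"].copy(); y[:, 450:]=0; y[200:]=0
    box=cv2.boxPoints(rect(y)); P=onz(c,box,.036)
    print("  block c",P.mean(0).round(4),np.linalg.norm(P-np.roll(P,-1,0),axis=1).round(3),[np.degrees(np.arctan2(*(P[(i+1)%4]-P[i])[[1,0]])).round(2) for i in range(2)], "uv",box.mean(0))
def knob(c,u0,v0,u1,v1):
    m=masks(c)["V"]<45; k=np.zeros_like(m); k[v0:v1,u0:u1]=m[v0:v1,u0:u1]
    k=cv2.morphologyEx(k.astype(np.uint8),cv2.MORPH_OPEN,np.ones((5,5)))
    return [(b[2].round(1),b[1]) for b in blobs(k>0,60)]
print("knob G",knob(cs["G"],240,50,340,140),"H",knob(cs["H"],180,50,300,140))
w={t:[b for b in blobs(masks(cs[t])["grey"],300) if 300<b[2][0]<350 and b[2][1]<160] for t in "EF"}
for e,f in zip(w["E"],w["F"]):
    X,rm=tri([(cs["E"],rect(e[0])[0]),(cs["F"],rect(f[0])[0])]); print("blank tri",X.round(4),np.round(rm,4),[onz(cs[t],rect(b[0])[0],.093)[0].round(4).tolist() for t,b in (("E",e),("F",f))])
    B=onz(cs["E"],cv2.boxPoints(rect(e[0])),.093); print("   edges",np.linalg.norm(B-np.roll(B,-1,0),axis=1).round(4),np.degrees(np.arctan2(*(B[1]-B[0])[[1,0]])).round(1))
im=np.vstack([np.hstack([crop(cs["A"],500,80,600,155,4),crop(cs["G"],320,250,420,325,4)]),np.hstack([crop(cs["S"],150,195,250,270,4),crop(cs["B"],540,80,640,155,4)])])
cv2.imwrite("pics/bit.png",im)
E
```

```text
G plate c [ 0.45   -0.0668  0.01  ] edges [0.259 0.108 0.261 0.125] yaw [np.float64(80.41), np.float64(-6.21)]
  block c [ 0.4467 -0.0842  0.036 ] [0.185 0.08  0.186 0.089] [np.float64(80.18), np.float64(-7.01)] uv [310.6511  104.72516]
H plate c [ 0.4479 -0.0662  0.01  ] edges [0.261 0.108 0.262 0.125] yaw [np.float64(79.37), np.float64(-5.46)]
  block c [ 0.4463 -0.0834  0.036 ] [0.186 0.08  0.186 0.089] [np.float64(79.97), np.float64(-5.44)] uv [267.21124 105.36192]
knob G [(array([283.5,  88.9]), np.int32(375))] H [(array([230.,  90.]), np.int32(389))]
blank tri [0.4894 0.2962 0.0618] [0.0001 0.0001] [[0.4917, 0.296, 0.093], [0.4957, 0.2962, 0.093]]
   edges [0.0398 0.0144 0.0402 0.0145] 103.8
blank tri [0.5535 0.3114 0.0876] [0. 0.] [[0.5531, 0.3112, 0.093], [0.5539, 0.3112, 0.093]]
   edges [0.0396 0.0149 0.04   0.015 ] 103.5
blank tri [0.5847 0.319  0.0889] [0. 0.] [[0.5842, 0.3188, 0.093], [0.5847, 0.3188, 0.093]]
   edges [0.0392 0.0153 0.0396 0.0154] 103.8
```

View pics/bit.png

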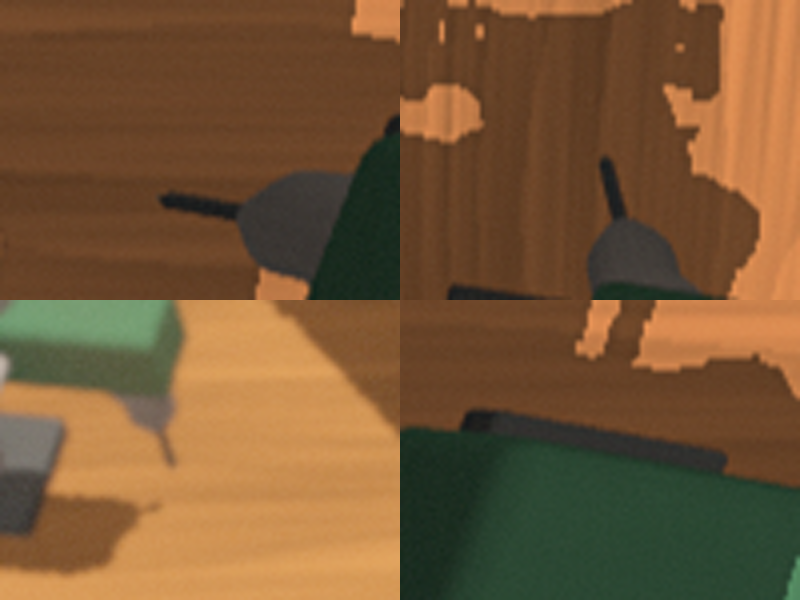

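```bash
cat >> h.py <<'E'
def wrect(c,mask,z):
    P=onz(c,np.argwhere(mask)[:,::-1].astype(float),z)[:,:2]*1000
    (x,y),(a,b),an=cv2.minAreaRect(P.astype(np.float32))
    if a<b: a,b,an=b,a,an+90
    an=(an%180); return np.array([x,y])/1000,(a,b),an   # centre, sizes mm, angle of long side deg 0..180
def jig(c,ulim=450,vlim=260):
    m=masks(c); g=m["grey"].copy(); g[:,ulim:]=0; g[vlim:]=0
    g=max(blobs(g,500),key=lambda b:b[1])[0]
    pl=wrect(c,g,.010)
    y=m["yellow"].copy(); y[:,ulim:]=0; y[vlim:]=0
    bl=[b for b in blobs(y,300)]; Y=np.any([b[0] for b in bl],axis=0)
    br=[(b[2].round(1),b[1],onz(c,b[2],.014)[0].round(4)) for b in blobs(y,8) if b[1]<200]
    return pl,wrect(c,Y,.036),br
E
python3 - <<'E'
from h import *
cs={t:ld(t) for t in "ABEFGHST"}
for t in "GHA":
    pl,bl,br=jig(cs[t]); print(t,pl,bl); print("   ",br)
for e in [b for b in blobs(masks(cs["E"])["grey"],300) if 300<b[2][0]<350 and b[2][1]<160]: print("blank",wrect(cs["E"],e[0],.093))
print("knob",tri([(cs["G"],(283.5,88.9)),(cs["H"],(230,90))]),onz(cs["G"],(283.5,88.9),.128))
T=[("A",(540.3,130)),("G",(371,289.3)),("S",(193.3,236.5))]
print("tip",tri([(cs[a],u) for a,u in T]),tri([(cs[a],u) for a,u in T[:2]]),[onz(cs[a],u,.035)[0].round(4) for a,u in T])
for a in (.125,.1):
  for x in (.40,.41,.42): print(a,x,r.inverse_kinematics([x,-.06,a],down(np.radians(83)))is not None,r.inverse_kinematics([x,-.06,a],down(np.radians(-97)))is not None)
E
```

```text
G (array([ 0.45082184, -0.06645341]), (260.78240966796875, 108.72338104248047), 82.82359313964844) (array([ 0.45118863, -0.06254807]), (140.95187377929688, 80.31624603271484), 82.80585479736328)
    [(array([322.7,  40. ]), np.int32(125), array([0.4639, 0.0061, 0.014 ])), (array([311.6,  60.4]), np.int32(16), array([ 0.4484, -0.0201,  0.014 ])), (array([309.4,  81.2]), np.int32(15), array([ 0.4452, -0.0477,  0.014 ])), (array([307.2, 100.7]), np.int32(10), array([ 0.4418, -0.0744,  0.014 ])), (array([303.1, 139. ]), np.int32(21), array([ 0.4353, -0.1294,  0.014 ])), (array([302.4, 170.1]), np.int32(19), array([ 0.4335, -0.1767,  0.014 ]))]
H (array([ 0.45108936, -0.06550661]), (262.454833984375, 108.65303802490234), 82.80345153808594) (array([ 0.45110062, -0.06236332]), (140.7786102294922, 80.21821594238281), 82.81769561767578)
    [(array([273.9,  41. ]), np.int32(169), array([0.4564, 0.0065, 0.014 ])), (array([260.6,  61.1]), np.int32(19), array([ 0.4369, -0.0194,  0.014 ])), (array([266.4,  61.8]), np.int32(30), array([ 0.4449, -0.0202,  0.014 ])), (array([259.3,  81.4]), np.int32
[... 950 characters left out ...]
673980713)
blank (array([0.58418256, 0.31872964]), (39.45606994628906, 15.350488662719727), 103.95367908477783)
knob (array([ 0.41932941, -0.05812877,  0.12864492]), [4.5398218459615373e-07, 4.539821845903183e-07]) [[ 0.41926625 -0.05812947  0.128     ]]
tip (array([ 0.54278296, -0.36555568,  0.04272297]), [0.0010323561682107523, 0.0005782521934618055, 0.00148693431203789]) (array([ 0.54234906, -0.36440887,  0.04584003]), [7.888467484044692e-05, 7.888467484044676e-05]) [array([ 0.5412, -0.3712,  0.035 ]), array([ 0.5441, -0.371 ,  0.035 ]), array([ 0.5388, -0.3663,  0.035 ])]
0.125 0.4 True True
0.125 0.41 True True
0.125 0.42 True True
0.1 0.4 True True
0.1 0.41 True True
0.1 0.42 True True
```

```bash
cat >> h.py <<'E'
def J(pose,p): # jig-frame point -> world ; pose=(x,y,longangle deg)
    a=np.radians(pose[2]-90); R=np.array([[np.cos(a),-np.sin(a)],[np.sin(a),np.cos(a)]])
    return np.r_[np.array(pose[:2])+R@np.array(p[:2]),p[2]]
def knobpos(pose,q,rad=.124):
    a=np.radians(129.7)-q; return J(pose,(.047+rad*np.cos(a),0,.033+rad*np.sin(a)))
E
python3 - <<'E'
from h import *
pose=(.451,-.0625,82.8); o=down(np.radians(82.8)); off=np.array([0,0,-.018])
print(r.current_time())
ks=[knobpos(pose,q)+off for q in np.linspace(0,1.30,12)]
r.move_gripper(.055,20)
r.move_pose(ks[0]+[0,0,.08],o); print(np.round(r.current_q(),2))
print([r.inverse_kinematics(k,o) is not None for k in ks])
r.servo_line(ks[0],o,.08)
r.move_gripper(.015,20); print("open",r.current_opening(),r.current_finger_force())
for k in ks[1:]: r.servo_line(k,o,.08)
print("F",np.round(r.current_ft_force(),1),r.current_opening(),r.current_time())
r.move_gripper(.055)
r.servo_line(ks[-1]+[0,0,.10],o,.15)
p=J(pose,(0,-.076,.40)); r.move_pose([p[0],p[1],.40],down(np.radians(-7.2)))
c=grab("wrist","K1"); print(jig(c),r.current_time())
grab("scene","K1s")
cv2.imwrite("pics/k1.png",np.hstack([cv2.resize(cv2.imread("pics/K1.png"),(480,300)),crop(ld("K1s"),240,160,400,260,2)[:,:320] if 0 else cv2.resize(crop(ld("K1s"),240,160,400,260,2),(320,300))]))
E
```

```text
16.6333
[ 1.46 -0.18 -1.27  1.99 -0.19  1.21  1.7 ]
[True, True, True, True, True, True, True, True, True, True, True, True]
open 0.024416108245933675 19.435289204120636
F [ 1.7 -5.6  4.7] 0.02443766535600921 23.7417
((array([ 0.44984467, -0.07250301]), (248.64578247070312, 108.46817016601562), 82.92350769042969), (array([ 0.4512905 , -0.06263717]), (140.82666015625, 80.41291046142578), 82.7365951538086), [(array([320.7, 168.1]), np.int32(45), array([ 0.4368, -0.1764,  0.014 ]))]) 26.0
```

View pics/k1.png

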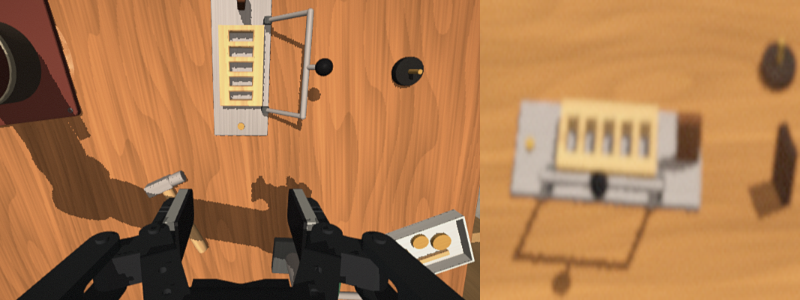

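```bash
cat >> h.py <<'E'
TS=np.radians(103.7)
def look(pose):
    p=J(pose,(0,-.076,.40)); r.move_pose(p,down(np.radians(pose[2]-90)))
    c=r.camera("wrist"); pl,bl,br=jig(c); print("jig",bl[0].round(4),np.round(bl[1],1),round(bl[2],2),[b for b in br if b[0][1]>140][:2],"t",r.current_time())
    return c,(bl[0][0],bl[0][1],bl[2])
def pick(xy):
    r.move_gripper(.065,40); o=down(TS)
    r.move_pose([*xy,.20],o); r.servo_line([*xy,.058],o,.12)
    r.move_gripper(.030,40); print("grip",r.current_opening(),r.current_finger_force())
    r.servo_line([*xy,.21],o,.12); 
def place(pose,sy,dx=0,dy=0):
    o=down(np.radians(pose[2]-90)); at=lambda z:J(pose,(dx,sy+dy,z))
    print("hold",r.current_opening()); r.move_pose(at(.16),o); r.servo_line(at(.092),o,.1); f0=np.array(r.current_ft_force())
    for z in np.arange(.086,.0599,-.004).tolist()+[.0600]:
        r.servo_line(at(z),o,.04); f=np.array(r.current_ft_force())-f0
        if abs(f[2])>25 and z>.066: print("blocked",z,f.round(1)); return False
    print("down",f.round(1),np.round(r.current_tcp_pos(),4)); 
    r.move_gripper(.062); r.servo_line(at(.17),o,.15); return True
E
python3 - <<'E'
from h import *
pick((.5842,.3187))
c,pose=look((.4513,-.0626,82.75)); save(c,"pics/L1.png")
if 139<0+140: print(place(pose,.052))
c,pose=look(pose); save(c,"pics/L2.png")
cv2.imwrite("pics/l12.png",np.hstack([cv2.imread(f"pics/L{i}.png")[:300,120:520] for i in (1,2)]))
E
```

```text
grip 0.03934629478788692 40.69218099117279
jig [ 0.4276 -0.0346] [139.9  80.6] 83.34 [(array([303. , 152.7]), np.int32(41), array([ 0.4145, -0.1493,  0.014 ]))] t 33.2
hold 0.03908222608991648
down [-4.2  0.2 10.5] [0.4339 0.0173 0.0606]
True
jig [ 0.4277 -0.0346] [139.7  80.4] 83.48 [(array([320.8, 169.2]), np.int32(50), array([ 0.4144, -0.1495,  0.014 ]))] t 39.4917
```

View pics/l12.png

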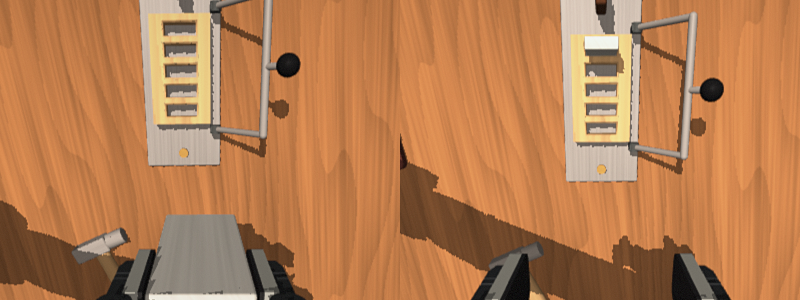

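```bash
python3 - <<'E'
from h import *
pose=(.4277,-.0346,83.4)
for xy,sy in [((.5532,.3111),0),((.4918,.2959),-.052)]:
    pick(xy); c,pose=look(pose)
    if not place(pose,sy): break
c,pose=look(pose); cv2.imwrite("pics/l3.png",np.hstack([c["color"][:300,120:520,::-1],cv2.resize(crop(r.camera("scene"),240,150,400,270,2),(400,300))]))
for e in blobs(masks(c)["white"],150): print(wrect(c,e[0],.095))
E
```

```text
grip 0.03938645020926462 40.55557429790497
jig [ 0.4277 -0.0343] [139.7  80.5] 83.53 [(array([320.5, 169. ]), np.int32(39), array([ 0.4147, -0.149 ,  0.014 ]))] t 46.3667
hold 0.03952476210345268
down [-3.1  1.2  8.8] [ 0.428  -0.0343  0.0605]
grip 0.03975659781947886 40.57084143161774
jig [ 0.4277 -0.0341] [139.9  80.5] 83.57 [(array([320.4, 169.2]), np.int32(36), array([ 0.4151, -0.1493,  0.014 ]))] t 57.775
hold 0.03926858204536166
down [-2.5 -5.8  6.8] [ 0.4221 -0.0863  0.0606]
jig [ 0.4277 -0.0347] [139.5  80.4] 83.49 [(array([320.7, 169.2]), np.int32(49), array([ 0.4144, -0.1495,  0.014 ]))] t 63.8083
(array([0.43373419, 0.01802395]), (37.34945297241211, 10.702621459960938), 173.52577209472656)
(array([ 0.42799072, -0.03327328]), (38.61984634399414, 12.661974906921387), 173.52845764160156)
(array([ 0.42211618, -0.08480671]), (37.62852478027344, 12.352804183959961), 173.53109741210938)
(array([ 0.79138489, -0.43920166]), (102.60819244384766, 81.02015686035156), 16.93020248413086)
```

View pics/l3.png

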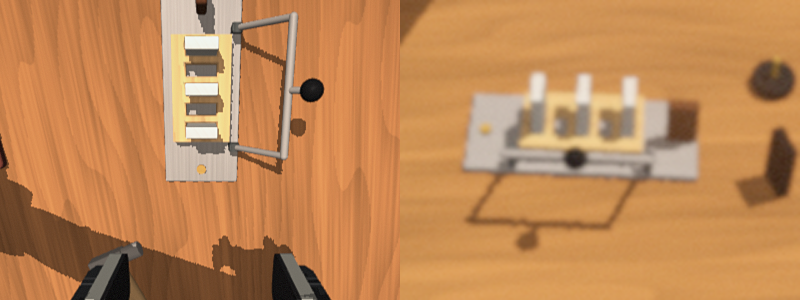

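```bash
python3 - <<'E'
from h import *
pose=(.4277,-.0345,83.5); o=down(np.radians(83.5)); off=np.array([0,0,-.018])
qs=np.linspace(1.34,0.0,13); ks=[knobpos(pose,q)+off for q in qs]
r.move_gripper(.055,20)
r.move_pose(ks[0]+[0,0,.08],o)
ok=[r.inverse_kinematics(k,o) is not None for k in ks]; print(ok)
r.servo_line(ks[0],o,.08)
r.move_gripper(.015,20); print("open",r.current_opening())
for k in ks[1:]:
    try: r.servo_line(k,o,.08)
    except r.MotionError as e: print(e,k); break
print("F",np.round(r.current_ft_force(),1),r.current_opening(),r.current_tcp_pos(),r.current_time())
r.move_gripper(.055); r.servo_line(np.array(r.current_tcp_pos())+[0,0,.10],o,.12)
c,p=look(pose); s=r.camera("scene")
cv2.imwrite("pics/l4.png",np.hstack([c["color"][:300,120:520,::-1],cv2.resize(crop(s,240,150,400,270,2),(400,300))]))
r.move_pose([.60,-.20,.42],down(0)); a=grab("wrist","N1")
r.move_pose([.52,-.14,.36],down(-np.pi/2)); b=grab("wrist","N2")
cv2.imwrite("pics/n.png",np.hstack([cv2.resize(x["color"][:,:,::-1],(400,250),interpolation=cv2.INTER_AREA) for x in (a,b)]))
E
```

```text
[True, True, True, True, True, True, True, True, True, True, True, True, True]
open 0.02451698141149399
F [-0.5 -5.8  0. ] 0.024733188852373085 [ 0.3952857  -0.03084887  0.10999789] 70.5083
jig [ 0.4275 -0.0348] [139.8  80.4] 83.51 [(array([318.7, 169.3]), np.int32(22), array([ 0.4118, -0.1496,  0.014 ]))] t 73.1167
```

View pics/l4.png

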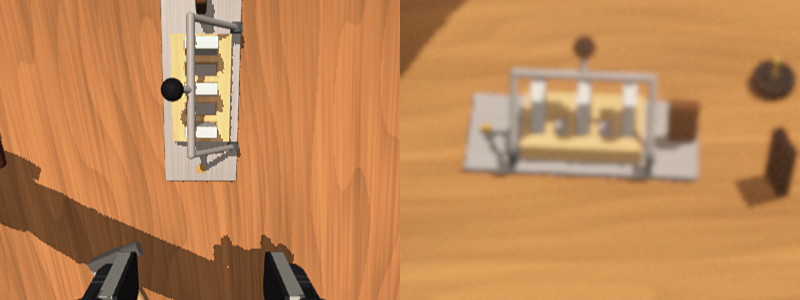

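View pics/n.png

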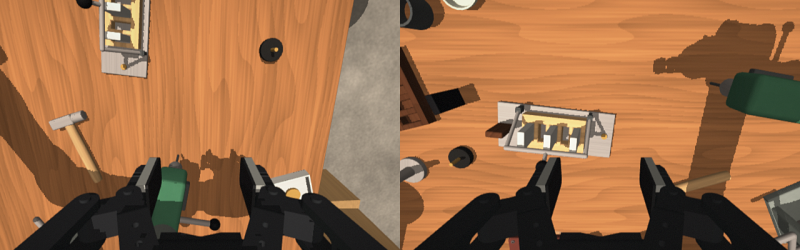

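```bash
python3 - <<'E'
from h import *
obs=[]; X0=np.array([.5425,-.368,.038])
tiles=[]
for t in ("N1","N2","A","G"):
    c=ld(t); u0=proj(c,X0)[0]; d=u0-proj(c,X0+[0,0,.04])[0]; d/=np.linalg.norm(d)
    m=masks(c); k=(m["S"]<90)&(m["V"]<90); w=np.zeros_like(k); U,V=np.round(u0).astype(int); w[max(V-28,0):V+28,max(U-28,0):U+28]=1
    k&=w; bs=[b for b in blobs(k,20)]
    if not bs: print(t,"none",u0); continue
    b=max(bs,key=lambda b:b[1]); P=np.argwhere(b[0])[:,::-1].astype(float); s=P@d; 
    e=P[s>s.max()-3.5].mean(0)+d*1.5; print(t,u0.round(1),e.round(1),d.round(2),onz(c,e,.035)[0].round(4)); obs.append((c,e))
    im=crop(c,U-30,V-25,U+30,V+25,6); q=((e-[U-30,V-25])*6).astype(int); cv2.circle(im,tuple(int(x) for x in q),4,(0,0,255),1); tiles.append(im)
obs.append((ld("S"),(193.3,236.5)))
print(tri(obs))
cv2.imwrite("pics/tips.png",np.vstack([np.hstack(tiles[:2]),np.hstack(tiles[2:4])]) if len(tiles)==4 else np.hstack(tiles))
E
```

```text
N1 [284.8 246.8] [284.5 248.2] [ 0.22 -0.98] [ 0.5417 -0.372   0.035 ]
N2 [495.1 132.4] [496.  132.4] [-0.97 -0.24] [ 0.5422 -0.3706  0.035 ]
A [539.5 129.3] [540.4 129.6] [-0.98 -0.18] [ 0.5418 -0.3712  0.035 ]
G [370.3 288.7] [370.7 289.9] [-0.25 -0.97] [ 0.5437 -0.3721  0.035 ]
(array([ 0.54286532, -0.3664985 ,  0.04297997]), [0.0016237232960178997, 0.0003156452511191204, 0.00025915753645289267, 0.0007694124327099333, 0.002339458838796376])
```

View pics/tips.png

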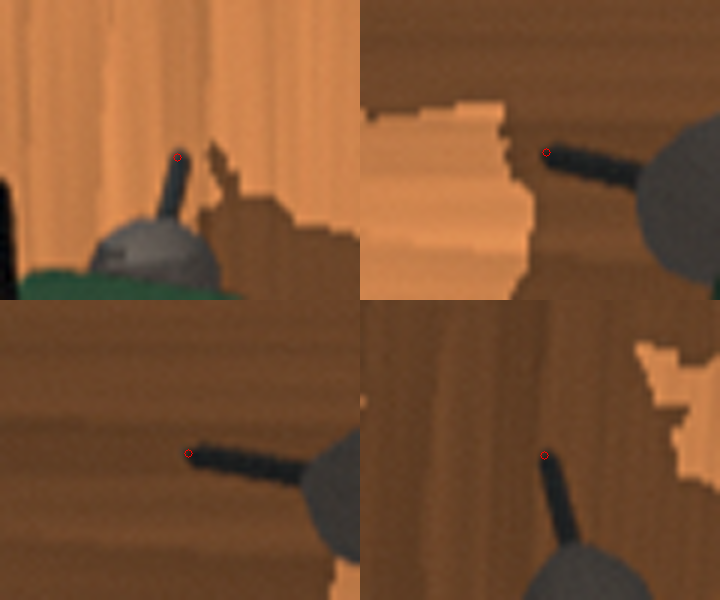

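```bash
python3 - <<'E'
from h import *
pose=(.4276,-.0348,83.5); o=down(np.radians(-6.5)); tip=np.array([.5425,-.370])
f=J(pose,(0,.115,.045)); d=np.r_[tip-J(pose,(0,-.115,0))[:2],0]; print(f,d)
r.move_gripper(.05,80); r.move_pose(f+[0,0,.12],o); r.servo_line(f,o,.1)
r.move_gripper(.005,80); print(r.current_opening(),np.round(r.current_ft_force(),1))
for s in (.33,.67,1): r.servo_line(f+s*d,o,.06); print(np.round(r.current_ft_force(),1),np.round(r.current_tcp_pos(),4))
r.move_gripper(.05); r.servo_line(f+d+[0,0,.12],o,.1)
p=f+d
r.move_pose([p[0]+.0,p[1]-.02,.36],down(np.pi/2)); a=grab("wrist","P1")
r.move_pose([.56,-.22,.40],down(0)); b=grab("wrist","P2")
s=grab("scene","P3"); print(r.current_time())
for c in (a,b): print(jig(c,640,300)[1],[x for x in jig(c,640,300)[2]][:6])
cv2.imwrite("pics/p.png",np.vstack([np.hstack([cv2.resize(x["color"][:,:,::-1],(400,250),interpolation=cv2.INTER_AREA) for x in (a,b)]),np.hstack([cv2.resize(crop(s,160,190,280,265,2),(400,250)),np.zeros((250,400,3),np.uint8)])]))
E
```

```text
[0.44061837 0.07946076 0.045     ] [ 0.12791837 -0.22093924  0.        ]
0.013075269055127786 [-2.3  0.   7.2]
[-7.3 12.8  8.7] [0.4821 0.01   0.0455]
[-6.8 13.6  9.8] [ 0.5256 -0.0646  0.0455]
[-6.3 13.6  9.4] [ 0.5679 -0.1371  0.0455]
88.2333
(array([ 0.55353894, -0.25083109]), (139.8863983154297, 80.77452087402344), 82.6259536743164) [(array([301.6, 152.4]), np.int32(51), array([ 0.5769, -0.1873,  0.014 ])), (array([356.2, 286.6]), np.int32(14), array([ 0.7886, -0.1053,  0.014 ])), (array([ 64.3, 294.9]), np.int32(70), array([ 0.8031, -0.5661,  0.014 ])), (array([104.4, 297.8]), np.int32(49), array([ 0.8083, -0.5038,  0.014 ]))]
(array([ 0.55356067, -0.25079462]), (139.7522735595703, 80.32168579101562), 82.63988494873047) [(array([479.1,  61.9]), np.int32(15), array([ 0.7819, -0.1069,  0.014 ])), (array([324.9, 120.3]), np.int32(85), array([ 0.5668, -0.1873,  0.014 ])), (array([313.4, 155.8]), np.int32(9), array([ 0.5498, -0.2397,  0.014 ])), (array([149.8, 250.2]), np.int32(13), array([ 0.2809, -0.3961,  0.014 ])), (array([471.2, 298.7]), np.int32(11), array([ 0.8195, -0.4869,  0.014 ]))]
```

View pics/p.png

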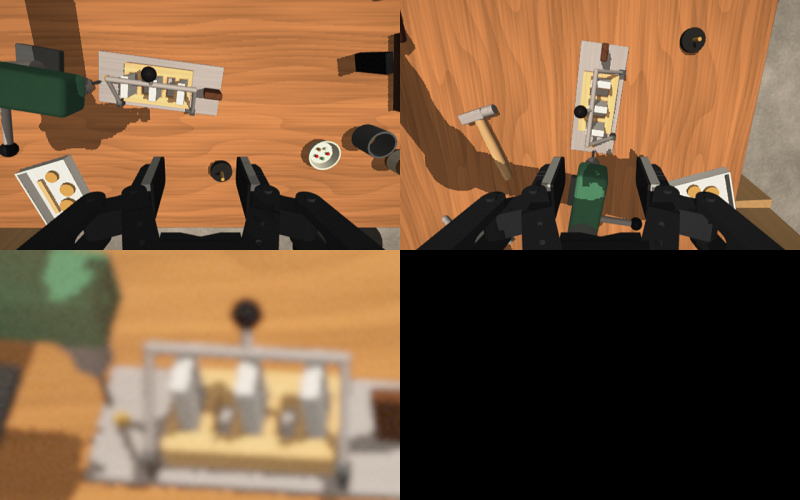

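```bash
python3 - <<'E'
from h import *
s=ld("P3"); hsv=cv2.cvtColor(s["color"],cv2.COLOR_RGB2HSV)[232:250,186:208].astype(int)
# brass: saturation against the grey plate
S=hsv[...,1]*(hsv[...,0]>12)*(hsv[...,0]<35); print(np.where(S>0,S,0)[:, ::1].tolist() if 0 else "")
m=np.zeros((400,640),bool); m[232:250,186:208]=S>90
for b in blobs(m,3): print(b[1],b[2].round(1),onz(s,b[2],.014)[0].round(4))
print("scene tip",onz(s,(193.3,236.5),.035)[0], "pred dot px",proj(s,[.5388,-.3649,.014]),"pred tip px",proj(s,[.5425,-.371,.035]))
for t,w in (("P1",(90,90,220,180)),("P2",(260,200,380,290))):
    c=ld(t); print(t,"dot px",proj(c,[.5388,-.3649,.014])[0].round(1),"tip px",proj(c,[.5425,-.371,.035])[0].round(1))
    u0=proj(c,[.5425,-.371,.035])[0]; d=u0-proj(c,[.5425,-.371,.075])[0]; d/=np.linalg.norm(d)
    m=masks(c); U,V=np.round(u0).astype(int)
    k=(m["V"]<75)&(m["S"]<90); w=np.zeros_like(k); w[V-15:V+15,U-15:U+15]=1; k&=w
    for b in blobs(k,8):
        P=np.argwhere(b[0])[:,::-1].astype(float); q=P@d; e=P[q>q.max()-3.5].mean(0)+d*1.5; print("  dark",b[1],e.round(1),onz(c,e,.035)[0].round(4))
    y=(m["H"]>14)&(m["H"]<32)&(m["S"]>80)&(m["V"]>90)
    w=np.zeros_like(k); w[V-15:V+15,U-15:U+15]=1
    for b in blobs(y&w,4): print("  brass",b[1],b[2].round(1),onz(c,b[2],.014)[0].round(4))
E
```

```text
67 [187.7 238.3] [ 0.53   -0.3866  0.014 ]
14 [196.3 240.5] [ 0.5386 -0.3623  0.014 ]
scene tip [ 0.53883155 -0.36627404  0.035     ] pred dot px [[195.32014998 240.60551797]] pred tip px [[191.43360261 237.71641359]]
P1 dot px [170.4 124.7] tip px [159.6 129.1]
  dark 56 [160.5 130.2] [ 0.5439 -0.3699  0.035 ]
  brass 29 [168.3 122.5] [ 0.5359 -0.3673  0.014 ]
P2 dot px [307.  232.7] tip px [308.9 241.5]
  dark 30 [309.1 241.3] [ 0.5428 -0.3707  0.035 ]
  dark 18 [312.7 253.6] [ 0.5483 -0.3918  0.035 ]
  brass 32 [307.4 234.1] [ 0.5395 -0.3674  0.014 ]
```

```bash
python3 - <<'E'
from h import *
pose=(.55355,-.2508,82.63); o=down(np.radians(-7.37)); want=np.array([.003,-.0055])
f=J(pose,(0,.115,.045))
r.move_gripper(.05,80); r.move_pose(f+[0,0,.12],o); r.servo_line(f,o,.1)
r.move_gripper(.005,80); p0=np.array(r.current_tcp_pos())[:2]; c=np.r_[f]
for i in range(14):
    e=want-(np.array(r.current_tcp_pos())[:2]-p0)
    if np.linalg.norm(e)<.0007: break
    c[:2]+=np.clip(e,-.0015,.0015)*.8; r.servo_line(c,o,.02)
print(i,e,np.round(r.current_ft_force(),1))
r.move_gripper(.05); r.servo_line([c[0],c[1],.17],o,.1)
p=J(pose,(0,.115,0)); r.move_pose([.57,-.17,.36],down(np.pi/2)); a=grab("wrist","Q1")
r.move_pose([.56,-.22,.40],down(0)); b=grab("wrist","Q2"); s=grab("scene","Q3"); print(r.current_time())
for x in (a,b):
    bl=jig(x,640,300)[1]; print(bl,J((*bl[0],bl[2]),(0,-.115,0)))
hsv=cv2.cvtColor(s["color"],cv2.COLOR_RGB2HSV)[232:252,186:208].astype(int); m=np.zeros((400,640),bool); m[232:252,186:208]=(hsv[...,1]>90)&(hsv[...,0]>12)&(hsv[...,0]<35)
for q in blobs(m,3): print(q[1],q[2].round(1),onz(s,q[2],.014)[0].round(4))
for t in (a,b):
    u0=proj(t,[.5425,-.371,.035])[0]; U,V=np.round(u0).astype(int); m=masks(t)
    y=(m["H"]>14)&(m["H"]<32)&(m["S"]>80)&(m["V"]>90); w=np.zeros_like(y); w[V-15:V+15,U-15:U+15]=1
    print("tip px",u0.round(1),[(q[1],q[2].round(1),onz(t,q[2],.014)[0].round(4)) for q in blobs(y&w,4)])
    wb=[wrect(t,q[0],.095) for q in blobs(m["white"],40) if q[2][1]<260]; print([(x[0].round(3),np.round(x[1])) for x in wb])
E
```

```text
9 [-0.00051983  0.00016261] [-0.4 11.8  4.6]
98.2167
(array([ 0.55688269, -0.25630939]), (139.91294860839844, 80.83047485351562), 82.38165283203125) [ 0.5416367 -0.3702943  0.       ]
(array([ 0.55696234, -0.25602649]), (139.6331024169922, 80.26673126220703), 82.42163848876953) [ 0.54179591 -0.37002201  0.        ]
34 [187.  236.5] [ 0.5239 -0.3891  0.014 ]
16 [194.  241.5] [ 0.5415 -0.3683  0.014 ]
13 [206.6 248.1] [ 0.5651 -0.3319  0.014 ]
tip px [165.9 128. ] [(np.int32(35), array([171.1, 123.5]), array([ 0.5387, -0.3723,  0.014 ]))]
[(array([ 0.557, -0.307]), array([24., 12.])), (array([ 0.564, -0.256]), array([24., 13.])), (array([ 0.571, -0.205]), array([24., 13.])), (array([0.686, 0.079]), array([57., 42.]))]
tip px [308.9 241.5] [(np.int32(29), array([309.3, 237.9]), array([ 0.5424, -0.3741,  0.014 ]))]
[(array([ 0.571, -0.205]), array([26., 12.])), (array([ 0.564, -0.256]), array([25., 12.])), (array([ 0.557, -0.307]), array([25., 12.]))]
```

```bash
python3 - <<'E'
from h import *
b=ld("Q2"); k=J((.5569,-.2562,82.4),(-.032,0,.128)); u=proj(b,k)[0]; U,V=np.round(u).astype(int)
m=masks(b)["V"]<45; w=np.zeros_like(m); w[V-25:V+25,U-25:U+25]=1
ok=cv2.morphologyEx((m&w).astype(np.uint8),cv2.MORPH_OPEN,np.ones((5,5)))
q=max(blobs(ok>0,50),key=lambda x:x[1])[2]; print(u,q)
if np.linalg.norm(u-q)<4: print(r.close_job())
E
```

```text
[291.49580535 182.71927761] [291.45394737 183.08552632]
the job is handed in; nothing more can be done
None
```

The job is handed in at about 98 s, but no verdict came back: all three blanks are home in the jig, the keeper is shut, and the brass dot measures about 1 mm (wrist camera) to 5 mm (scene camera, worst case) from the bit tip, inside the 7 mm limit.

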